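# Close up the bottle steriliser and hang its tongs to drip

## Task

The bottles in the steriliser tub are done: take the tongs off the tub's rim and drape them over the bar of the dishcloth stand, one arm on each side, so they hang freely, and then set the tub's lid squarely on the tub, fully home. Lower things into place rather than dropping them, and leave the tub and everything else where it stands.

Things in the scene. Friction and masses are not known exactly. Their poses are not given: they have to be found in the camera images.
- tongs: Grey moulded bottle tongs, one stiff piece like a narrow upside-down V, 143 mm tall, 70 g, hanging on the tub's rim, one arm inside, one outside. Origin: the crook, the middle of the flat underside of the head between the arms, which rests on the rim or bar. z up; x across from arm to arm; y along the rim or bar it hangs on. Half a turn about z changes nothing. Arms reach down to z = -118 mm.
- tongs_head (a point): Top centre of the tongs' solid head, 26 mm above the crook. The head is 34 mm in the tongs' x, 20 mm in y, 26 mm tall, easily gripped across x or y. Below it the 20 to 26 mm wide arms splay: 62 mm over their outsides, gap between them in x 22 mm at the crook, about 50 mm in the lower half, 40 mm at the tips.
- tub: Off-white round plastic steriliser tub, open on top, loose on the bamboo spare tray (floor 6 mm above the bench); 160 mm outer diameter, 4 mm wall, 140 mm tall, 0.45 kg; two small bottles are fixed inside, lower than 125 mm, on its local -x half. Origin: centre of its underside, z up; the tongs start on the rim at its local +x.
- tub_rim (a point): Centre of the tub's mouth, level with the rim, 140 mm above the tub's underside.
- lid: The tub's grey round lid, 168 mm across with a round knob, lying knob up on the white high chair tray (floor 6 mm above the bench), 0.13 kg. Origin: centre of its underside, z up. Its lowest 12 mm are a plug tapering from 149 to 136 mm that enters the tub's 152 mm mouth; the flange above (z 12 to 19 mm) rests on the rim. Fully home the origin is 128 mm above the tub's origin.
- lid_knob (a point): Centre of the top of the lid's knob, 48 mm above the lid's underside. The knob is 34 mm across over its top 14 mm and 30 mm below, and stands 26 mm above the lid.
- stand: Steel dishcloth stand, fixed: dark base 110 x 220 x 12 mm, two round posts 190 mm apart and a round level bar between them along its local y. Origin: centre of the base's underside, z up.
- stand_bar (a point): Middle of the bar, on its centre line, 155 mm above the bench; the bar is 12 mm in diameter (top at 161 mm), runs along local y and is straight for 83 mm to either side.
- plate: Blue silicone plate 156 mm across, 24 mm tall, on the high chair tray; leave it. Origin: centre of underside.
- cup: Cream plastic cup 66 mm across, 75 mm tall, on the high chair tray; leave it. Origin: centre of underside.
- formula: Formula container, tin with a ribbed white twist cap, 112 mm across, 148 mm tall, on the spare tray beside the tub; leave it. Origin: centre of underside.
- spoon: Bamboo spoon 140 mm long, lying on the spare tray; leave it. Origin: underside of its middle, along local x.
- jar: Food jar 60 mm across, 85 mm tall, on the bench about 125 mm beyond the stand; leave it. Origin: centre of underside.
- bottle: Feeding bottle with a domed cap, 56 mm across, 150 mm tall, on the bench about 120 mm in front of the stand; leave it. Origin: centre of underside.
Not all that is in view belongs to the job. Leave any pink look-alike of the lid alone.

How it is judged (in metres and radians):
On the way, in this order (a step that is already met when the one before it is completed fails the run):
1. the tongs hang astride the bar of the stand, let go (x of tongs in the frame of stand_bar between -0.012 and 0.012 m and y of tongs in the frame of stand_bar between -0.08 and 0.08 m and z of tongs in the frame of stand_bar between 0.001 and 0.013 m and angle between tongs's own z axis and vertical below 0.3 rad and contact force between tongs and stand above 0.15 N and contact force between the fingers and tongs below 0.05 N and linear speed of tongs below 0.05 m/s), for 0.3 s.
2. the lid is lifted off its tray (height (world z) of lid above 0.05 m), for 0.1 s.
At the end, for the whole second after the job is handed in: Tongs released, at rest astride the bar: crook within 12 mm of its line and 80 mm of its middle, within 0.3 rad of upright. Lid released on the tub: centred within 6 mm, within 4 mm of fully home, level within 0.05 rad. Tub upright (0.05 rad), within 40 mm of its start (all of step 1 and horizontal distance between lid and tub below 0.006 m and z of lid in the frame of tub between 0.123 and 0.1315 m and angle between each of lid, tub's own z axis and vertical below 0.05 rad and contact force between the fingers and lid below 0.05 N and linear speed of lid below 0.03 m/s and distance of tub from where it was at the start of the episode below 0.04 m); the robot touches nothing.
It fails at once if a bystander (plate, cup, formula container, spoon, jar, bottle) is shifted by more than 30 mm (distance of any of plate, cup, formula, spoon, jar, bottle from where it was at the start of the episode above 0.03 m).
It fails at once if the tub is tipped (angle between tub's own z axis and vertical above 0.35 rad).
It fails at once if the tongs or the lid are dropped (falling free faster than 0.65 m/s, a fall of about 20 mm) ((linear speed of tongs above 0.65 m/s and contact force between the fingers and tongs below 0.02 N) or (linear speed of lid above 0.65 m/s and contact force between the fingers and lid below 0.02 N)).
It also fails if it takes over 67 s, if anything falls off the work surface, if the arm or the gripper's body presses on something with over 40 N, if the wrist force passes 120 N, or if a joint passes its speed limit or range.

## Robot

A 7-joint arm with a two-finger parallel gripper is mounted at the origin on the work surface. World frame = base frame: x ahead of the robot, y to its left, z up, the work surface at z = 0. Lengths are in mm, angles in degrees, forces in N, time in s.
With the tool pointing down it reaches from about 375 to 925 mm from the base axis. Payload 3.1 kg.
Tool frame: the origin (TCP) lies on the centre line of the jaws, within the pads' length; the fingertips stand 19 mm ahead of it and the grasp point (between the pads) is the TCP; z points along the fingers, y is the line along which they close (so a half turn about z gives the same grasp; the last joint's range is limited). The gripper opens to 85 mm and grips with 20 to 120 N. Pads are 22 mm wide; open, the fingers measure 114 mm over their backs; the gripper's body (76 mm by 85 mm) begins 54 mm behind the grasp point. The pads swing forward as they close: fully open they stand 13 mm farther back than shut.
Start: joints at [-73.155, 21.939, 2.515, 91.553, -1.026, 66.532, -2.859], TCP at [248.183, 600.757, 250.269] pointing down, gripper open.
Joint ranges: [-149.38, 149.38], [-23.57, 123.04], [-84.95, 90], [0, 143.3], [-89.99, 269.99], [3.08, 112.72], [-163.45, 163.45]. Speed limits (degrees/s): [159.86, 159.86, 180, 180, 180, 180, 180].

## Interface

Orientations are given as [roll, pitch, yaw] about the fixed x, y, z axes, in that order (R = Rz(yaw) Ry(pitch) Rx(roll)).
In Python, from station import * gives the robot as it stands.
- The arm moves only by the tool send_rows, never from a script. Its argument "rows" is a list of rows, each a list of 4 numbers: the shift along the world's x, y, z in cm, then the turn about the world's z in rad. In form: [[tx, ty, tz, turn], ...]. A call has 1 to 20 rows; each row is the pose to reach, as a shift and turn from the pose commanded when the call began; what a row does not reach only later rows make up. A row lasts 1/12 s, in which the tool goes at most 41.7 mm and 7.16 degrees, less where a joint would pass 70% of its speed; a pose out of reach is approached as far as the arm can. A call with a gripper value outside its range is refused whole. "gripper" is the opening, from -1 (shut) to 1 (fully open), set as the call begins (left out, the last holds). The fingers move at their own pace and stop on an object; "squeeze" is the grip in N (left out, the last holds). Time passes only in rows, so rows that repeat a pose let the fingers close. It gives the time, the measured TCP pose, the force, the opening and the grip force at its end, in the units of the state.
- get_obs(): the state, without advancing time (a new reading comes with each control period).
- camera(name): name is "scene" or "side" or "wrist"; returns a dict with "img" (420x560x3 uint8, blue, green, red), "fov_y" (degrees; the focal length in pixels is half the picture's height over the tangent of half this angle, whatever the lens; pixels are square), "cx", "cy" (the principal point, pixels), "R" (3x3) and "t" (3): a world point X has camera coordinates R X + t. Camera axes: x right, y down, z forward; pixel columns grow to the right and rows downward; lengths in mm; the calibration is good to about 2 mm. A picture is of the moment at which its call begins. There is no depth.
- hand_in(): hands the job in; it is judged then, once.
The state is a dict: "clock": time; "joints": joint angles; "joint_velocities": joint speeds; "effort": joint torques, N m; "position": TCP position; "orientation": TCP orientation; "force": force on the tool from outside, world axes, zero at the start; "torque": the same for the moment, N m; "width": opening from 0.0 (shut) to 1.0 (fully open); "grip_force": force on a finger pad.
Only numpy, scipy, OpenCV 4.12 (cv2) and the standard library are available. Lean on these libraries where they do the work, as an engineer would, in place of code of your own. Each camera call takes 0.05 s, during which the arm holds its last target. There are 200 camera calls.

## Working session

There is one attempt and no reset: what is moved stays moved. The work goes in short steps, Python scripts to look and compute and a tool call to move; the robot and the scene stay as the last step left them, time stands still between calls to the robot, and variables do not carry over. Pictures are saved under pics/ and viewed, at most 10 in all, crops included, and the job is handed in when it is done.

Besides the shell and the picture viewer there is one more tool, called after "Call:" as name(argument=value, ...) on one line, values as JSON. send_rows: Moves the arm, as the interface text tells. Its arguments: {"type":"object","properties":{"rows":{"type":"array","items":{"type":"array","items":{"type":"number"}}},"gripper":{"type":"number"},"squeeze":{"type":"number"}},"required":["rows"]}

```bash
mkdir -p pics; cat > h.py <<'E'
from station import *
import numpy as np, cv2
def cam(n):
    c=camera(n); c['R']=np.array(c['R']); c['t']=np.array(c['t']); c['f']=210/np.tan(np.radians(c['fov_y']/2)); return c
def ray(c,u,v):
    d=c['R'].T@np.array([(u-c['cx'])/c['f'],(v-c['cy'])/c['f'],1]); return -c['R'].T@c['t'],d
def at(c,u,v,z):
    o,d=ray(c,u,v); return (o+d*(z-o[2])/d[2]).round(1)
def proj(c,X):
    p=c['R']@np.array(X,float)+c['t']; return (p[:2]/p[2]*c['f']+[c['cx'],c['cy']]).round(1)
def tri(*L):
    A=0;b=0
    for c,u,v in L:
        o,d=ray(c,u,v); d/=np.linalg.norm(d); P=np.eye(3)-np.outer(d,d); A=A+P; b=b+P@o
    return np.linalg.solve(A,b).round(1)
E
python3 - <<'E'
from h import *
import pickle
C={n:cam(n) for n in('scene','side','wrist')}
pickle.dump(C,open('c0.pkl','wb'))
for n in('scene','side'): cv2.imwrite(f'pics/{n}0.png',cv2.resize(C[n]['img'],(800,600),interpolation=cv2.INTER_CUBIC)); print(n,-C[n]['R'].T@C[n]['t'],C[n]['R'][2])
print(get_obs())
E
```

```text
scene [1072.9503988   276.93773963 1077.56066576] [-0.47994135 -0.25215212 -0.84028305]
side [ 372.50370601 -991.79079096 1098.01013328] [ 0.12123893  0.70159346 -0.70218782]
{'clock': 0.15, 'joints': array([-73.15425086,  21.98300966,   2.51153084,  91.62669624,
        -1.0236257 ,  66.53205527,  -2.85849993]), 'joint_velocities': array([-0.10386423, -0.08175922, -0.02298287, -0.24915285,  0.11016883,
        0.0831618 ,  0.048745  ]), 'effort': array([ 1.73749529e-03, -4.34050119e+01,  1.02658466e+00, -2.49975657e+01,
        1.06907910e-02,  7.24485260e-03, -9.31479320e-06]), 'position': array([247.94765937, 600.10549847, 249.16900049]), 'orientation': array([-1.79880950e+02,  7.73745609e-03,  1.57556983e+02]), 'force': array([-0.0985954 ,  0.04469509,  0.23517597]), 'torque': array([ 0.03492056,  0.02419821, -0.05252752]), 'grip_force': 0.0, 'width': 1.0005439723554705}
```

View pics/scene0.png

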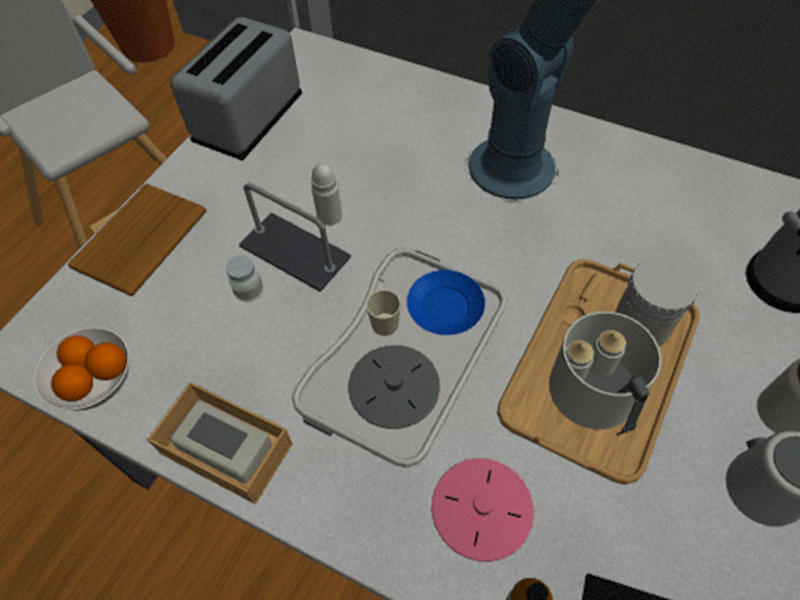

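View pics/side0.png

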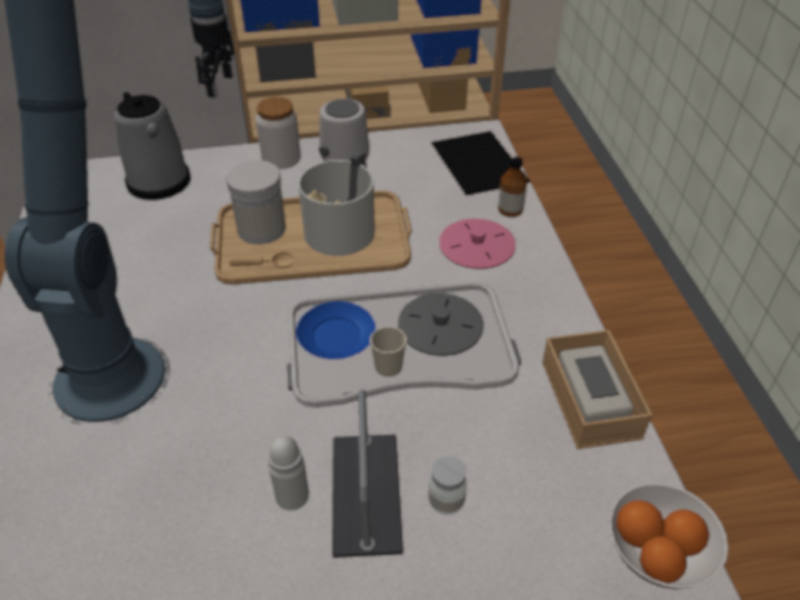

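Two lid-like discs are in the scene view: grey at (394,385) on the white tray, and pink at (483,508) on the bench. The grey one on the high chair tray fits the description; the pink one is the look-alike. I'll confirm it in enlarged crops.

```bash
python3 - <<'E'
from h import *
import pickle
C=pickle.load(open('c0.pkl','rb')); print(C['scene'].keys(),C['scene']['cx'],C['scene']['cy'],C['side']['cx'],C['side']['cy'])
def crop(n,u,v,w=100,h=75,s=4): # small-picture px
    u0,v0=int(u-w/2),int(v-h/2); print(n,u0,v0); return cv2.resize(C[n]['img'][v0:v0+h,u0:u0+w],(w*s,h*s),interpolation=cv2.INTER_CUBIC)
m=np.vstack([np.hstack([crop('scene',428,262),crop('side',236,138)]),np.hstack([crop('scene',275,270),crop('side',308,228)])])
cv2.imwrite('pics/m1.png',m)
m=np.hstack([crop('scene',205,165),crop('side',257,335,100,150)[::1] if 0 else cv2.resize(crop('side',257,335,133,150,3),(400,450))[:300]]) if 0 else np.hstack([cv2.copyMakeBorder(crop('scene',205,165),0,200,0,0,cv2.BORDER_CONSTANT),crop('side',257,328,100,125)])
cv2.imwrite('pics/m2.png',m)
E
```

```text
dict_keys(['img', 'fov_y', 'cx', 'cy', 'R', 't', 'f']) 283.79076323088356 215.97497790924018 277.6764876518726 211.52161395885764
scene 378 224
side 186 100
scene 225 232
side 258 190
scene 155 127
side 207 265
```

View pics/m1.png

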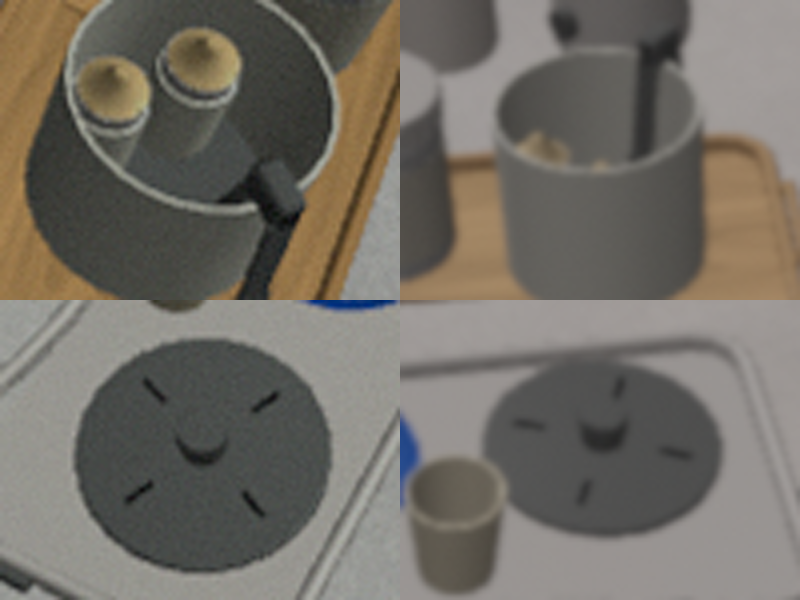

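View pics/m2.png

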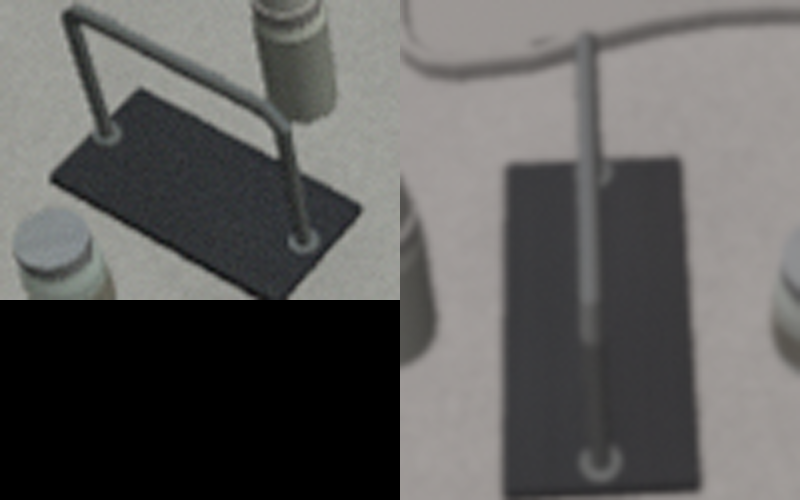

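The crops confirm the lid: it is grey with its knob up on the white tray, knob at crop (203,440) in scene and (605,420) in side. The tongs head is at crop (280,185) in scene and (660,48) in side. The bar's bends are at (72,14) and (283,122) in scene.

```bash
python3 - <<'E'
from h import *
import pickle
from scipy.optimize import least_squares
C=pickle.load(open('c0.pkl','rb')); s,d=C['scene'],C['side']
S=lambda x,y,ox,oy:(ox+(x+.5)/4-.5,oy+(y+.5)/4-.5)
def circ(c,pts,z,r):
    P=np.array([at(c,*p,z)[:2] for p in pts])
    q=least_squares(lambda q:np.hypot(*(P-q).T)-r,P.mean(0)); print(q.x.round(1),q.fun.round(1)); return q.x
print('tub');
a=circ(s,[S(x,y,378,224) for x,y in[(66,75),(85,135),(140,190),(210,213),(340,105),(328,160)]],146,80)
b=circ(d,[S(x-400,y,186,100) for x,y in[(496,115),(702,105),(600,172),(600,48),(540,158),(660,160)]],146,80)
print('lid');
circ(s,[S(x,y-300,225,232) for x,y in[(75,455),(331,450),(203,338),(120,370),(290,370)]],25,84)
circ(d,[S(x-400,y-300,258,190) for x,y in[(484,440),(722,450),(600,358),(520,385),(680,385)]],25,84)
k1=S(203,136-0,225,232);k2=S(205,118,258,190)
print('knob',at(s,*k1,54),at(d,*k2,54),tri((s,*k1),(d,*k2)))
h1=S(280,178,378,224);h2=S(262,45,186,100)
print('head',at(s,*h1,172),at(d,*h2,172),tri((s,*h1),(d,*h2)))
print('bar S',at(s,*S(80,14,155,127),155),at(s,*S(276,112,155,127),155))
print('posts S',at(s,*S(106,135,155,127),12),at(s,*S(303,242,155,127),12))
print('base S',[at(s,*S(x,y,155,127),12) for x,y in[(142,90),(362,208),(285,298),(52,178)]])
print('bar D',at(d,*S(188,45,207,265),155),at(d,*S(188,290,207,265),155))
print('posts D',at(d,*S(204,175,207,265),12),at(d,*S(201,462,207,265),12))
print('base D',[at(d,*S(x,y,207,265),12) for x,y in[(107,163),(280,158),(298,485),(105,490)]])
for n,p,q in[('bottle',(323,222),(290,500)),('jar',(245,292),(447,503)),('cup',(384,330),(388,372))]:
  print(n,at(s,p[0]*.7,p[1]*.7,0),at(d,q[0]*.7,q[1]*.7,0))
E
```

```text
tub
[467.5 341.9] [-0.5 -1.   0.4  0.5 -0.7 -0.6]
[475.7 341.3] [-1.1 -4.1  0.6 -2.2 -4.2  1. ]
lid
[630.1  15.3] [-0.8 -0.9  1.3 -1.  -0.8]
[631.9  10.1] [-1.4 -1.7  2.8 -2.1 -1.8]
knob [632.2  17.3  54. ] [631.6   7.5  54. ] [631.5  14.9  47.8]
head [520.3 395.1 172. ] [527.6 376.  172. ] [524.1 392.4 166.3]
bar S [ 422.5 -404.3  155. ] [ 440.4 -233.7  155. ]
posts S [ 419.5 -419.9   12. ] [ 442.3 -230.6   12. ]
base S [array([ 368.6, -419.8,   12. ]), array([ 395.5, -206.5,   12. ]), array([ 491.7, -217. ,   12. ]), array([ 473.1, -433.5,   12. ])]
bar D [ 447.4 -241.8  155. ] [ 425.3 -397.6  155. ]
posts D [ 454.2 -229.4   12. ] [ 425.2 -416.    12. ]
base D [array([ 397. , -210.4,   12. ]), array([ 502., -225.,   12.]), array([ 475. , -438.3,   12. ]), array([ 371.7, -423.2,   12. ])]
bottle [ 333.5 -310.8    0. ] [ 314.  -313.7    0. ]
jar [ 564.8 -360.3    0. ] [ 562.9 -362.8    0. ]
cup [520.8 -62.    0. ] [514.3 -74.9   0. ]
```

Call:
send_rows(rows=[[0, 0, 6, -0.1], [5, -4, 8, -0.4], [9, -7, 8, -0.6], [13, -10, 8, -0.8], [17, -13, 8, -1.0], [21, -16, 8, -1.2], [25, -18, 8, -1.4], [27, -20, 8, -1.6], [27.7, -20.5, 8, -1.8], [27.7, -20.5, 8, -1.9], [27.7, -20.5, 8, -1.983], [27.7, -20.5, 8, -1.983], [27.7, -20.5, 8, -1.983], [27.7, -20.5, 8, -1.983], [27.7, -20.5, 8, -1.983], [27.7, -20.5, 8, -1.983], [27.7, -20.5, 8, -1.983], [27.7, -20.5, 8, -1.983], [27.7, -20.5, 8, -1.983]])

```text
clock: 1.73
position: [525.0, 395.8, 330.0]
orientation: [-180.0, 0.0, 44.1]
force: [0.4, -0.0, -1.2]
width: 1.001
grip_force: 0.0
```

```bash
python3 - <<'E'
from h import *
import pickle
c=cam('wrist');o=get_obs(); pickle.dump(c,open('w1.pkl','wb'))
print(o['clock'],o['position'],o['orientation'],o['joints'].round(1)); print(-c['R'].T@c['t'],c['R'][2],c['f'])
cv2.imwrite('pics/w1.png',cv2.resize(c['img'],(800,600),interpolation=cv2.INTER_CUBIC))
for p in[(525,396,172),(525,396,146),(469,341.5,146)]: print(proj(c,p)/.7)
E
```

```text
1.7833 [525.06359774 395.74149791 330.08506463] [-1.79996334e+02  1.87265414e-02  4.40632771e+01] [-62.7  21.2  29.2  86.1 -10.5  75.5 -78.5]
[583.51483521 452.04969287 453.3830074 ] [-0.22802019 -0.21960892 -0.94856666] 314.634177767727
[396.85714286 286.85714286]
[396.85714286 276.57142857]
[397.28571429 376.14285714]
```

View pics/w1.png

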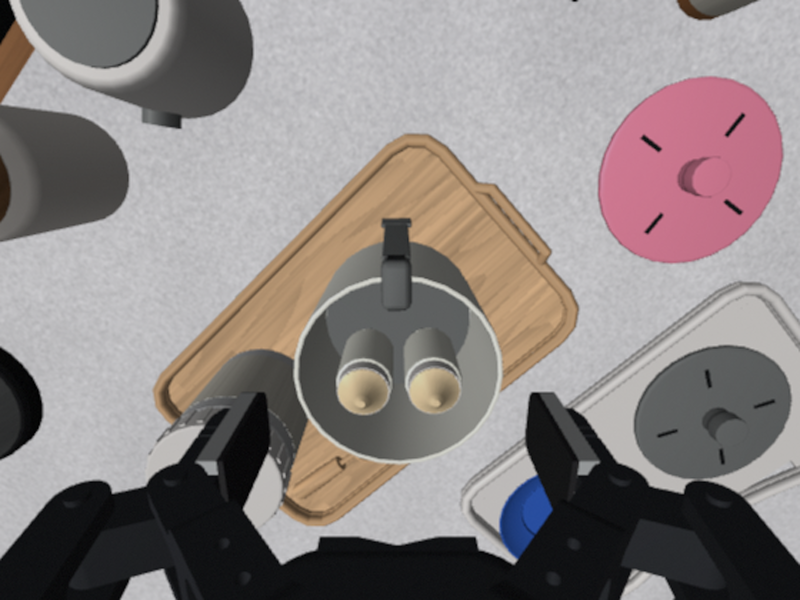

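The tongs head's top face spans (383–411, 258–308). The tub rim spans columns 296–502 and rows 278–463. Both match the prediction well; refining.

```bash
python3 - <<'E'
from h import *
import pickle
from scipy.optimize import least_squares
c=pickle.load(open('w1.pkl','rb'))
P=np.array([at(c,x*.7,y*.7,146)[:2] for x,y in[(296,368),(502,368),(399,463),(330,435),(468,435),(345,291),(455,291)]])
q=least_squares(lambda q:np.hypot(*(P-q).T)-80,P.mean(0)); print(q.x,q.fun.round(1))
# head top corners
for z in(172,):print([at(c,x*.7,y*.7,z) for x,y in[(384,258),(409,258),(411,307),(383,307),(397,283)]])
P=np.array([at(c,x*.7,y*.7,25)[:2] for x,y in[(634,425),(792,390),(725,347),(665,370),(775,357),(770,450)]])
q=least_squares(lambda q:np.hypot(*(P-q).T)-84,P.mean(0)); print(q.x,q.fun.round(1))
E
```

```text
[470.65618712 341.18726623] [-1.8 -2.  -0.1 -3.4 -3.5 -3.  -2.4]
[array([533.1, 415.1, 172. ]), array([544.1, 403.7, 172. ]), array([521.5, 379.6, 172. ]), array([508.7, 392.9, 172. ]), array([526.9, 397.7, 172. ])]
[629.03048028  15.25331239] [ 1.7 -0.4 -1.3  0.7  2.2  1.4]
```

Call:
send_rows(rows=[[0.1, 0.15, -3, 0.009], [0.1, 0.15, -6, 0.009], [0.1, 0.15, -9, 0.009], [0.1, 0.15, -11, 0.009], [0.1, 0.15, -13, 0.009], [0.1, 0.15, -14.5, 0.009], [0.1, 0.15, -15.5, 0.009], [0.1, 0.15, -16.2, 0.009], [0.1, 0.15, -16.2, 0.009], [0.1, 0.15, -16.2, 0.009]])

```text
clock: 2.62
position: [526.5, 397.4, 168.7]
orientation: [180.0, -0.0, 44.5]
force: [1.4, -0.6, 0.9]
width: 0.995
grip_force: 0.0
```

Call:
send_rows(rows=[[0, 0, 0, 0], [0, 0, 0, 0], [0, 0, 0, 0], [0, 0, 0, 0], [0, 0, 0, 0], [0, 0, 0, 0], [0, 0, 0, 0], [0, 0, 0, 0], [0, 0, 0, 0], [0, 0, 0, 0]], gripper=-1, squeeze=30)

```text
clock: 3.45
position: [526.3, 397.5, 168.7]
orientation: [-180.0, -0.0, 44.5]
force: [-1.3, -0.5, 3.1]
width: 0.227
grip_force: 33.9
```

Call:
send_rows(rows=[[0, 0, 0.5, 0], [0, 0, 1.5, 0], [0, 0, 3, 0], [0, 0, 5, 0], [0, 0, 7.5, 0], [0, 0, 10, 0], [0, 0, 12.5, 0], [0, 0, 15, 0], [0, 0, 16.5, 0], [0, 0, 17, 0], [0, 0, 17, 0], [0, 0, 17, 0]])

```text
clock: 4.45
position: [525.8, 397.0, 337.5]
orientation: [-180.0, 0.1, 44.4]
force: [-0.5, 0.8, -0.9]
width: 0.23
grip_force: 33.5
```

Call:
send_rows(rows=[[0, -1, 0, 0], [-0.2, -3, 0, -0.05], [-0.5, -6, 0, -0.1], [-1, -10, 0, -0.15], [-1.5, -14, 0, -0.2], [-2, -18, 0, -0.25], [-2.5, -22, 0, -0.3], [-3, -26, 0, -0.35], [-3.5, -30, 0, -0.4], [-4, -34, 0, -0.45], [-4.5, -38, 0, -0.5], [-5, -42, 0, -0.55], [-5.5, -46, 0, -0.6], [-6, -50, 0, -0.65], [-6.5, -54, 0, -0.7], [-7.3, -58, 0, -0.75], [-8, -62, 0, -0.8], [-8.5, -66, 0, -0.85], [-9, -69, 0, -0.88], [-9.2, -71, 0, -0.899]])

```text
clock: 6.12
position: [430.4, -316.8, 337.2]
orientation: [180.0, 0.1, -7.5]
force: [-0.6, -0.3, -0.6]
width: 0.227
grip_force: 33.5
```

Call:
send_rows(rows=[[-0.1, -1, 0, 0], [-0.1, -1, 0, 0], [-0.1, -1, 0, 0], [-0.1, -1, 0, 0]])

```text
clock: 6.45
position: [432.8, -321.4, 337.2]
orientation: [-179.9, 0.1, -7.0]
force: [-0.2, 1.1, -0.9]
width: 0.226
grip_force: 33.5
```

```bash
python3 - <<'E'
from h import *
import pickle
C={n:cam(n) for n in('scene','side','wrist')};o=get_obs(); pickle.dump(C,open('c2.pkl','wb'))
print(o['clock'],o['position'],o['orientation'],o['width'],o['grip_force'])
im=C['wrist']['img']; w=cv2.resize(im,(560,420))
a=cv2.resize(C['side']['img'][230:390,200:320],(240,320)); b=cv2.resize(C['scene']['img'][80:210,140:260],(240,260))
m=np.zeros((600,800,3),np.uint8); m[:420,:560]=w; m[:320,560:]=a; m[320:580,560:]=b
cv2.imwrite('pics/p2.png',m)
for p in[(422,-412,155),(445,-234,155)]: print(proj(C['wrist'],p))
E
```

```text
6.6 [ 433.67859356 -321.13880356  337.90325523] [-1.79915091e+02  6.51814347e-03 -6.89440138e+00] 0.2271463392987401 33.4852659702301
[369.5 194.7]
[190.9 193.5]
```

View pics/p2.png

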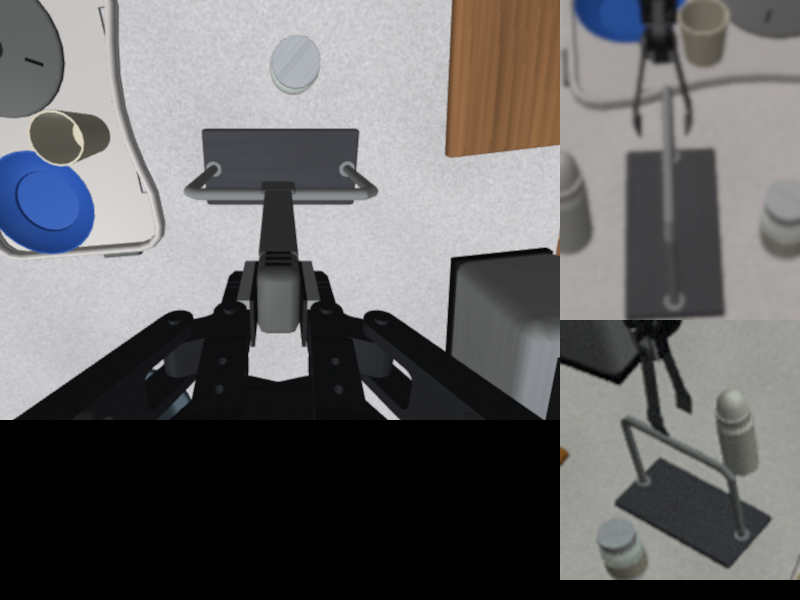

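The tongs are upright in the grip and astride the bar line in the side view. In the wrist view the bar is at row ~193, which is where my estimate projects. A quick numeric check of the bar line follows.

```bash
python3 - <<'E'
from h import *
import pickle
C=pickle.load(open('c2.pkl','rb'));c=C['wrist'];g=cv2.cvtColor(c['img'],6).astype(float)
for u in(225,240,250,310,325,335): print(u,g[182:206,u-3:u+4].mean(1).astype(int))
for v in(190,192,194,196): print(v,at(c,230,v,155),at(c,330,v,155))
E
```

```text
225 [ 71  71  71  70  70  65  63  69  81  97 111 122 131 138 139 139 140 125
  91  70  70  69 127 181]
240 [ 71  71  71  70  70  65  63  69  82  97 111 123 132 138 138 138 140 125
  91  69  70  70 126 180]
250 [ 70  71  70  70  70  65  63  68  82  97 112 123 132 138 139 139 140 125
  90  69  69  70 128 183]
310 [ 71  70  69  68  69  64  62  68  82  97 111 123 132 138 139 138 140 125
  91  69  70  71 131 185]
325 [ 71  69  69  68  69  64  62  68  82  97 112 123 132 138 138 139 140 125
  91  70  70  69 132 187]
335 [ 70  69  67  67  68  63  62  69  82  97 112 122 132 137 139 139 140 125
  90  69  70  68 128 184]
190 [ 443.8 -273.6  155. ] [ 431.7 -372.9  155. ]
192 [ 441.7 -273.3  155. ] [ 429.6 -372.8  155. ]
194 [ 439.7 -272.9  155. ] [ 427.5 -372.6  155. ]
196 [ 437.6 -272.6  155. ] [ 425.5 -372.5  155. ]
```

Call:
send_rows(rows=[[0.05, 0, -1, 0], [0.05, 0, -3, 0], [0.05, 0, -5, 0], [0.05, 0, -7, 0], [0.05, 0, -9, 0], [0.05, 0, -11, 0], [0.05, 0, -12.5, 0], [0.05, 0, -13.5, 0], [0.05, 0, -14.3, 0], [0.05, 0, -14.7, 0], [0.05, 0, -14.9, 0], [0.05, 0, -14.9, 0], [0.05, 0, -14.9, 0]])

```text
clock: 7.68
position: [434.2, -323.2, 190.0]
orientation: [180.0, -0.1, -7.1]
force: [0.3, -0.7, -0.2]
width: 0.226
grip_force: 33.5
```

Call:
send_rows(rows=[[0, 0, -0.1, 0], [0, 0, -0.2, 0], [0, 0, -0.3, 0], [0, 0, -0.4, 0], [0, 0, -0.4, 0], [0, 0, -0.4, 0]])

```text
clock: 8.18
position: [433.7, -322.7, 185.2]
orientation: [-180.0, 0.0, -7.1]
force: [0.8, 0.1, -0.1]
width: 0.224
grip_force: 33.5
```

Call:
send_rows(rows=[[0, 0, -0.1, 0], [0, 0, -0.15, 0], [0, 0, -0.2, 0], [0, 0, -0.2, 0]])

```text
clock: 8.52
position: [433.8, -322.8, 183.7]
orientation: [-180.0, -0.0, -7.1]
force: [-0.9, 1.3, 3.3]
width: 0.226
grip_force: 34.1
```

Call:
send_rows(rows=[[0, 0, 0, 0], [0, 0, 0, 0], [0, 0, 0, 0], [0, 0, 0, 0], [0, 0, 0, 0], [0, 0, 0, 0]], gripper=0.2)

```text
clock: 9.02
position: [433.7, -322.7, 183.2]
orientation: [180.0, 0.0, -7.1]
force: [-0.0, 1.4, -0.8]
width: 0.601
grip_force: 0.0
```

Call:
send_rows(rows=[[0, 0, 0, 0], [0, 0, 0.3, 0], [0, 0, 1, 0], [0, 0, 3, 0], [0, 0, 5, 0], [0, 0, 8, 0], [0, 0, 11, 0], [0, 0, 14, 0], [0, 0, 16, 0], [0, 0, 16, 0]])

```text
clock: 9.85
position: [435.6, -325.3, 348.8]
orientation: [179.9, -0.5, -7.1]
force: [0.1, -0.6, -0.4]
width: 0.6
grip_force: 0.0
```

```bash
python3 - <<'E'
from h import *
C={n:cam(n) for n in('scene','side','wrist')};o=get_obs()
print(o['clock'],o['position'],o['orientation'],o['width'],o['grip_force'])
w=cv2.resize(C['wrist']['img'],(400,300))
a=cv2.resize(C['side']['img'][230:380,200:400],(400,300)); b=cv2.resize(C['scene']['img'][80:230,140:340],(400,300))
cv2.imwrite('pics/p3.png',np.vstack([np.hstack([w,a]),np.hstack([b,b*0])]))
E
```

```text
10.0 [ 433.48225068 -322.51886024  343.16166731] [-1.79949185e+02 -1.41974972e-02 -7.05571063e+00] 0.5985829466925469 0.0
```

View pics/p3.png

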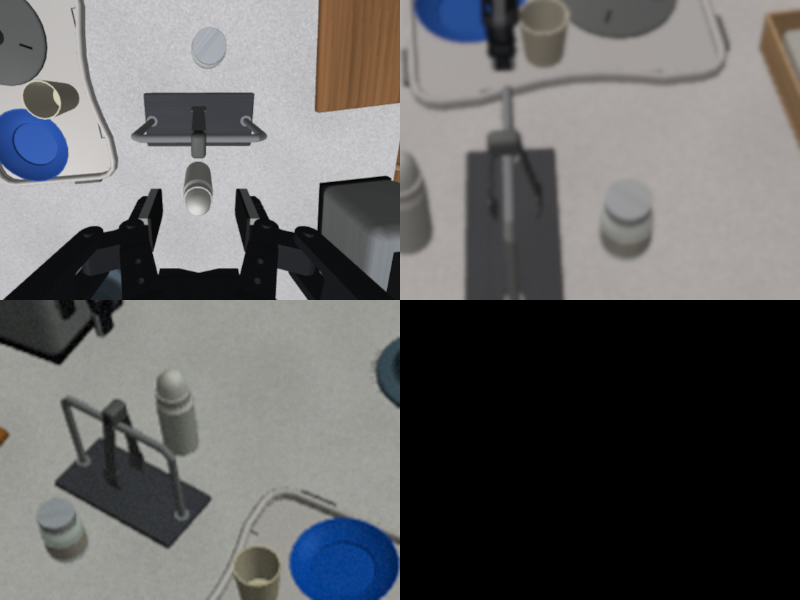

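The tongs hang upright astride the bar at its middle, and nothing else has shifted. Next is the lid.

Call:
send_rows(rows=[[1, 1, 0, 0], [2.5, 4, 0, 0.05], [4.5, 7.5, 0, 0.15], [6.5, 11, 0, 0.25], [8.5, 14.5, 0, 0.35], [10.5, 18, 0, 0.45], [12.5, 21.5, -1, 0.55], [14.5, 25, -2, 0.65], [16.5, 28.5, -4, 0.75], [18, 31, -6, 0.8], [19, 32.8, -8, 0.85], [19.7, 33.7, -10, 0.9], [19.7, 33.7, -10, 0.9], [19.7, 33.7, -10, 0.9], [19.7, 33.7, -10, 0.9], [19.7, 33.7, -10, 0.9]], gripper=1)

```text
clock: 11.33
position: [630.9, 11.9, 244.8]
orientation: [179.9, -0.1, 44.3]
force: [-0.1, -0.4, 0.8]
width: 0.997
grip_force: 0.0
```

```bash
python3 - <<'E'
from h import *
import pickle
c=cam('wrist');o=get_obs(); pickle.dump(c,open('w4.pkl','wb'))
print(o['clock'],o['position'],o['orientation'],o['joints'].round(1))
cv2.imwrite('pics/w4.png',cv2.resize(c['img'],(800,600),interpolation=cv2.INTER_CUBIC))
for p in[(631,14,54),(631,14,25)]: print(proj(c,p)/.7)
E
```

```text
11.3833 [631.05662345  12.05557103 245.04796436] [ 1.79899236e+02 -1.04840162e-01  4.42906646e+01] [-39.6  25.2  45.2  96.4 -19.2  66.4 -35.1]
[394.71428571 272.85714286]
[394.85714286 263.71428571]
```

View pics/w4.png

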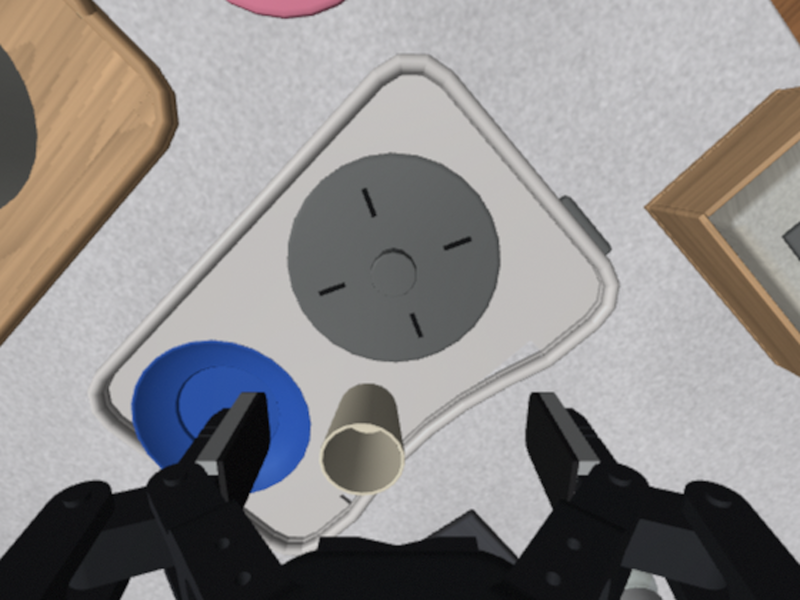

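```bash
python3 - <<'E'
from h import *
import pickle
from scipy.optimize import least_squares
c=pickle.load(open('w4.pkl','rb'))
print(at(c,394*.7,274*.7,54))
P=np.array([at(c,x*.7,y*.7,25)[:2] for x,y in[(288,257),(500,257),(394,153),(394,362),(322,182),(466,180)]])
q=least_squares(lambda q:np.hypot(*(P-q[:2]).T)-q[2],[*P.mean(0),84]); print(q.x,q.fun.round(1))
E
```

```text
[630.1  13.8  54. ]
[629.88185683  13.36627471  82.82978367] [-0.  -0.5  0.3  0.2 -0.4  0.4]
```

Call:
send_rows(rows=[[-0.06, -0.05, -2, 0], [-0.06, -0.05, -5, 0], [-0.06, -0.05, -8, 0], [-0.06, -0.05, -11, 0], [-0.06, -0.05, -14, 0], [-0.06, -0.05, -16, 0], [-0.06, -0.05, -18, 0], [-0.06, -0.05, -19, 0], [-0.06, -0.05, -19.6, 0], [-0.06, -0.05, -19.6, 0], [-0.06, -0.05, -19.6, 0], [-0.06, -0.05, -19.6, 0]])

```text
clock: 12.38
position: [631.6, 13.5, 49.1]
orientation: [179.9, -0.1, 44.5]
force: [0.3, -0.1, 0.7]
width: 0.997
grip_force: 0.0
```

Call:
send_rows(rows=[[0, 0, 0, 0], [0, 0, 0, 0], [0, 0, 0, 0], [0, 0, 0, 0], [0, 0, 0, 0], [0, 0, 0, 0], [0, 0, 0, 0], [0, 0, 0, 0], [0, 0, 0, 0]], gripper=-1, squeeze=50)

```text
clock: 13.13
position: [630.4, 13.9, 47.9]
orientation: [180.0, -0.0, 44.5]
force: [-1.4, 1.0, 5.2]
width: 0.375
grip_force: 49.5
```

Call:
send_rows(rows=[[0, 0, 0.3, 0], [0, 0, 1, 0], [0, 0, 2.5, 0], [0, 0, 4.5, 0], [0, 0, 7, 0], [0, 0, 10, 0], [0, 0, 13, 0], [0, 0, 16, 0], [0, 0, 18, 0], [0, 0, 19, 0], [0, 0, 19, 0], [0, 0, 19, 0]])

```text
clock: 14.13
position: [629.7, 13.8, 237.2]
orientation: [-180.0, -0.0, 44.5]
force: [-1.0, 0.1, -2.1]
width: 0.377
grip_force: 49.7
```

```bash
python3 - <<'E'
from h import *
import pickle
from scipy.optimize import least_squares
C=pickle.load(open('c0.pkl','rb'))
n=cam('scene'); o=get_obs(); print(o['clock'],o['position'],o['orientation'],o['width'])
D=[('w1',pickle.load(open('w1.pkl','rb'))),('scene0',C['scene']),('scene now',n)]
for nm,c in D:
    g=cv2.cvtColor(c['img'],6).astype(float); P=[]
    for a in np.radians(np.arange(0,360,4)):
        best=[]
        for r in np.arange(71,85,.5):
            u,v=proj(c,(469.5+r*np.cos(a),341.4+r*np.sin(a),146)); best.append(cv2.getRectSubPix(g.astype(np.float32),(1,1),(float(u),float(v)))[0,0])
        b=np.array(best); w=np.clip(b-np.percentile(b,60),0,None)
        if b.max()>140: r=np.arange(71,85,.5); i=b.argmax(); k=slice(max(0,i-6),i+7); rr=(r[k]*w[k]).sum()/w[k].sum(); P.append((469.5+rr*np.cos(a),341.4+rr*np.sin(a)))
    P=np.array(P); q=least_squares(lambda q:np.hypot(*(P-q[:2]).T)-q[2],[469,341,78],loss='soft_l1',f_scale=.5); print(nm,len(P),q.x.round(1),np.abs(q.fun).mean().round(2))
E
```

```text
14.1833 [628.94165184  13.94944793 235.89395601] [-1.79894669e+02  1.00429047e-01  4.45115084e+01] 0.3765873383695987
w1 86 [468.8 341.4  77.6] 0.19
scene0 55 [467.2 341.7  78. ] 0.32
scene now 82 [467.3 341.6  77.9] 0.29
```

Call:
send_rows(rows=[[-0.4, 0.8, 0, 0], [-1.4, 2.8, 0, 0], [-2.9, 5.8, 0, 0], [-4.4, 8.8, 0, 0], [-5.9, 11.8, 0, 0], [-7.4, 14.8, 0, 0], [-8.9, 17.8, 0, 0], [-10.4, 20.8, 0, 0], [-11.9, 23.8, 0, 0], [-13.2, 26.5, 0, 0], [-14.4, 29, 0, 0], [-15.3, 31, 0, 0], [-15.9, 32.2, 0, 0], [-16.19, 32.77, 0, 0], [-16.19, 32.77, 0, 0], [-16.19, 32.77, 0, 0], [-16.19, 32.77, 0, 0], [-16.19, 32.77, 0, 0]])

```text
clock: 15.68
position: [469.4, 339.2, 237.3]
orientation: [180.0, 0.0, 44.3]
force: [-0.2, 0.1, -0.6]
width: 0.376
grip_force: 49.9
```

Call:
send_rows(rows=[[0, 0, -1, 0], [0, 0, -2, 0], [0, 0, -3, 0], [0, 0, -4, 0], [0, 0, -4.5, 0], [0, 0, -4.8, 0], [0, 0, -4.8, 0], [0, 0, -4.8, 0]])

```text
clock: 16.35
position: [468.3, 341.5, 189.2]
orientation: [180.0, 0.0, 44.5]
force: [0.6, -0.5, -1.2]
width: 0.378
grip_force: 49.8
```

```bash
python3 - <<'E'
from h import *
C={n:cam(n) for n in('scene','side')};o=get_obs()
print(o['clock'],o['position'],o['orientation'],o['width'],o['force'])
a=cv2.resize(C['side']['img'][80:180,176:309],(400,300),interpolation=2); b=cv2.resize(C['scene']['img'][210:310,358:491],(400,300),interpolation=2)
cv2.imwrite('pics/p5.png',np.hstack([a,b]))
E
```

```text
16.45 [468.65249931 341.74888972 189.82917141] [ 1.79994906e+02 -7.12605826e-02  4.45093692e+01] 0.37112770148899216 [ 0.17164056  0.34390398 -0.97253087]
```

View pics/p5.png

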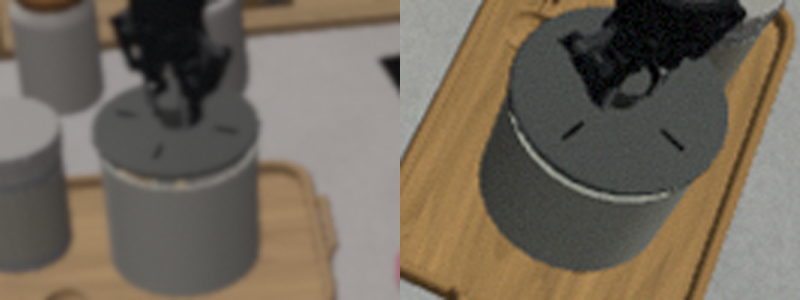

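The lid is level just over the rim and concentric with the tub in both views (side about (177,130), scene about (618,100)). I'll lower it slowly.

Call:
send_rows(rows=[[0, 0, -0.1, 0], [0, 0, -0.2, 0], [0, 0, -0.3, 0], [0, 0, -0.4, 0], [0, 0, -0.5, 0], [0, 0, -0.6, 0], [0, 0, -0.7, 0], [0, 0, -0.7, 0], [0, 0, -0.7, 0]])

```text
clock: 17.2
position: [468.1, 341.4, 182.2]
orientation: [-180.0, 0.0, 44.5]
force: [0.7, -0.6, -1.2]
width: 0.379
grip_force: 49.9
```

Call:
send_rows(rows=[[0, 0, -0.1, 0], [0, 0, -0.2, 0], [0, 0, -0.3, 0], [0, 0, -0.4, 0], [0, 0, -0.5, 0], [0, 0, -0.5, 0], [0, 0, -0.5, 0]])

```text
clock: 17.78
position: [468.5, 341.5, 177.4]
orientation: [180.0, -0.0, 44.5]
force: [0.3, 0.1, -0.8]
width: 0.374
grip_force: 49.9
```

No lateral force so far, so the plug is entering freely. About 2 mm remain.

Call:
send_rows(rows=[[0, 0, -0.05, 0], [0, 0, -0.1, 0], [0, 0, -0.15, 0], [0, 0, -0.2, 0], [0, 0, -0.2, 0], [0, 0, -0.2, 0]])

```text
clock: 18.28
position: [469.0, 341.5, 176.1]
orientation: [180.0, -0.1, 44.5]
force: [0.2, -1.1, 6.0]
width: 0.376
grip_force: 50.4
```

Call:
send_rows(rows=[[0, 0, -0.05, 0], [0, 0, -0.1, 0], [0, 0, -0.1, 0], [0, 0, -0.1, 0]])

```text
clock: 18.62
position: [469.2, 341.6, 175.8]
orientation: [180.0, -0.1, 44.5]
force: [-1.0, -1.0, 8.2]
width: 0.377
grip_force: 50.7
```

Call:
send_rows(rows=[[0, 0, 0, 0], [0, 0, 0, 0], [0, 0, 0, 0], [0, 0, 0, 0], [0, 0, 0, 0], [0, 0, 0, 0], [0, 0, 0, 0], [0, 0, 0, 0]], gripper=1)

```text
clock: 19.28
position: [468.1, 341.5, 174.2]
orientation: [-180.0, 0.0, 44.5]
force: [-0.6, 0.8, -0.4]
width: 1.0
grip_force: 0.0
```

Call:
send_rows(rows=[[0, 0, 0.3, 0], [0, 0, 1, 0], [0, 0, 3, 0], [0, 0, 6, 0], [0, 0, 9, 0], [0, 0, 12, 0], [0, 0, 15, 0], [0, 0, 15, 0], [0, 0, 15, 0], [0, 0, 15, 0]])

```text
clock: 20.12
position: [467.9, 341.3, 324.3]
orientation: [-180.0, -0.0, 44.5]
force: [0.0, 0.4, -0.3]
width: 0.999
grip_force: 0.0
```

```bash
python3 - <<'E'
from h import *
C={n:cam(n) for n in('scene','side','wrist')};o=get_obs()
print(o['clock'],o['position'],o['force'])
r=lambda i:cv2.resize(i,(400,300),interpolation=2)
cv2.imwrite('pics/p6.png',np.vstack([np.hstack([r(C['side']['img'][80:180,176:309]),r(C['scene']['img'][210:310,358:491])]),np.hstack([r(C['wrist']['img']),r(C['side']['img'][230:380,200:400])])]))
E
```

```text
20.2667 [467.26068019 340.92291485 322.63148598] [ 0.4035934  -0.75102251 -0.05103736]
```

View pics/p6.png

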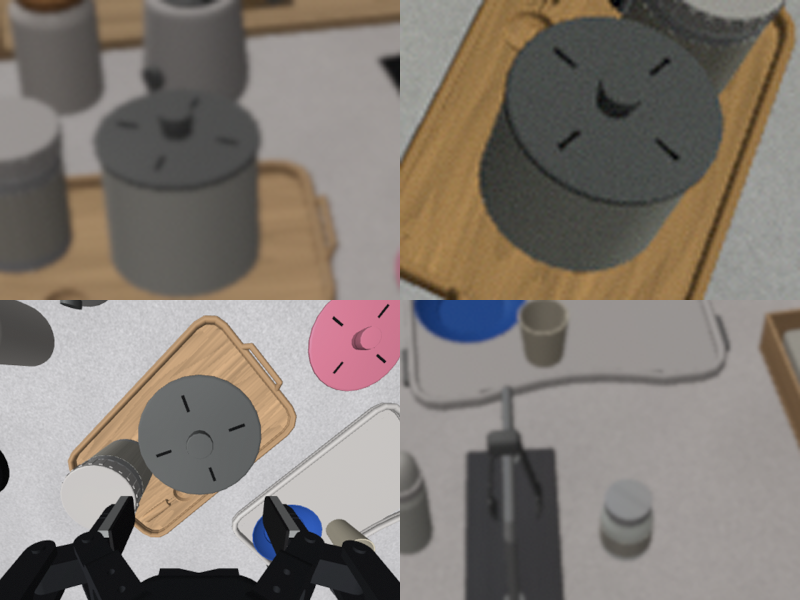

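The lid sits flush and level on the tub with no rim showing, at (177,140) in side and (615,110) in scene. The tongs still hang on the bar at (505,440).

```bash
python3 -c "
from h import *
print(hand_in())"
```

```text
the job is handed in; nothing more can be done
None
```

I hung the tongs astride the bar of the dishcloth stand, set the lid on the tub, and handed the job in at about 20 s on the clock. The last pictures show the tongs hanging upright and the lid flush, but hand-in returned no verdict.

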